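# Close up the shielded test box

## Robot

A 6-joint arm with a two-finger parallel gripper is mounted at the origin on a cart in front of the work surface, level with it; the furniture and walls round the work are solid. World frame = base frame: x ahead of the robot, y to its left, z up, the work surface at z = 0. Lengths are in m, angles in degrees, forces in N, time in s.
With the tool pointing down it reaches from about 0.4 to 0.825 m from the base axis. Payload 7 kg.
Tool frame: the origin (TCP) lies at the very end of the fingers, on their centre line; the grasp point (between the pads) lies tcp_to_grasp behind it (tcp_to_grasp is the distance from the TCP to the grasp point, in m); x points along the fingers, y is the direction in which the jaws open and shut, and the axes are right-handed (so a half turn about x gives the same grasp; the last joint's range is limited). The gripper opens to 88 mm and grips with 3 to 60 N. Pads are 19 mm wide; open, the fingers measure 130 mm over their backs; the gripper's body (78 mm by 193 mm) begins 47 mm behind the grasp point.
Start: joints at [-57.462, 20.546, 0.682, 0, -70.136, -16.507], TCP at [0.186, -0.649, 0.227] pointing down, gripper open.
Joint ranges: [-176.03, 176.03], [-82.01, 121.73], [-58.28, 71.71], [-173.87, 95.51], [-174.79, -0.11], [-173.66, 173.66]. Speed limits (degrees/s): [136.94, 136.94, 172.46, 180, 180, 180].

## Interface

Orientations are given as [roll, pitch, yaw] about the fixed x, y, z axes, in that order (R = Rz(yaw) Ry(pitch) Rx(roll)).
In Python, from plant import * gives the robot as it stands. The module is installed in compiled form; this text tells all that it offers.
- The arm moves only by the shell command python3 -m pendant 'ROWS'. ROWS is JSON, a list of rows, each an object with "claw": the finger opening in mm, from 0 to 87.6; "linear": the shift along the tool's x, y, z in mm, a list of three; "twist": the turn about the tool's x in rad. In form: [{"claw": claw, "linear": [tx, ty, tz], "twist": twist}, ...]. A call has exactly 10 rows; each row shifts and turns the commanded pose from where the row before left it, along the tool's axes as they then stand; what a row does not reach is not made up. A row lasts 1/12 s, in which the tool goes at most 41.7 mm and 7.16 degrees, less where a joint would pass 70% of its speed; a pose out of reach is approached as far as the arm can. A call with a gripper value outside its range is refused whole. The fingers move at their own pace and stop on an object; the grip force is fixed at half the most. Time passes only in rows, so rows that do not move let the fingers close, or fill a call up. It gives the time, the measured TCP pose, the force and the opening at its end, in the units of the state.
- get_obs(): the state, without advancing time (a new reading comes with each control period).
- snapshot(name): name is "scene" or "top"; returns (picture, depth): 480x640x3 uint8, red, green, blue; 480x640 float32, m along the optical axis (not along the pixel's ray), 0 where there is no reading.
- camera_params(name): a dict with "fx", "fy", "cx", "cy" (pixels), "rvec" (rotation vector, rad) and "tvec" (3), from world to camera coordinates, as OpenCV has them. Camera axes: x right, y down, z forward; pixel columns grow to the right and rows downward; lengths in m; the calibration is good to about 2 mm. A picture is of the moment at which its call begins. camera_params takes no time and is no camera call.
- close_job(): hands the job in, once; it reports no verdict.
Trained networks look in the newest picture that a camera, given by its name, has taken for a name from the list of things; names that differ only in an ending like _2 or _b are one class to them, and where a whole thing is asked for, a point or a joint stands for the part that bears it (a point fixed in the world has none). Each returns a list of dicts, best first, with "confidence" (0 to 1); they miss things now and then, are a little off and sometimes report something else, mostly with a low value. They report only what shows in the picture. A call takes as long as a camera call. They do not tell look-alikes from the thing itself.
- boxes_of(camera, target): "xy" ([column, row] in pixels, amid what is visible of it).
The state is a dict: "clock": time; "joint_pos": joint angles; "qvel": joint speeds; "tau": joint torques, N m; "tool_pos": TCP position; "orientation": TCP orientation; "force": force on the tool from outside, world axes, zero at the start; "moment": the same for the moment, N m; "opening": finger opening in m.
Only numpy, scipy, OpenCV 4.12 (cv2) and the standard library are available. Lean on these libraries where they do the work, as an engineer would, in place of code of your own. Each camera call takes 0.05 s, during which the arm holds its last target. There are 200 camera calls.

## Task

Lay the chip programmer upright and flat inside the shielded test box, down between its four corner posts with its long side running from the hinge side to the front (either end first). Then shut the lid completely, and after that swing the clamp bar over until it lies flat across the shut lid. Leave the solder reel, the bottle and the cube charger where they stand.

Things in the scene. Friction and masses are not known exactly. Their poses are not given: they have to be found in the camera images.
- programmer: Chip programmer, a flat grey-white instrument, 105 (its x) x 55 (its y) x 48 mm (z, up) overall, 0.18 kg, loose on the bench. Solid body 105 x 55 x 19 mm; on top stand a long socket, a contact strip and near its +x end a black block up to 48 mm high. Grip it across the 55 mm sides, below 19 mm. Origin: centre of the underside.
- test_box: Aluminium box bolted to the bench, 140 x 140 mm outside, walls 6 mm, rim at z 68, inner floor at z 10 mm (flange 200 x 164 x 4 mm). Origin: centre of its underside. x points to the hinged wall, y to the wall with the clamp bar, z up. Inside, four black L-shaped posts, 20 mm tall, bound a 111 x 61 mm space (long side along x), open at mid-sides, 36 mm free between programmer and wall.
- nest (a point): Centre of the space between the corner posts, on the box's inner floor (z 10 mm in the box frame), axes as the box's. The programmer's origin belongs here.
- box_lid (a joint): Lid angle, rad: 0 shut on the rim, 1.57 upright, at most 1.9. Stiff, stays where left; about 3 N at the edge moves it. Axis along the box's y through x 74, z 68 mm in the box frame. Plate 140 mm wide, 8 mm thick, 146 mm from axis to free edge, outer face 8 mm off the hinge plane (z 76 when shut). A black tab 60 mm wide, 5 mm thick juts 16 mm from the edge's middle.
- lid_edge (a point): Middle of the lid's free edge, on its outer face, 146 mm from the hinge axis.
- clamp_bar (a joint): Clamp bar angle, rad: 0 flat across the lid, 1.57 upright, at most 2.0 (leaning outwards). Stays where left; about 2 N at its end moves it. Axis along the box's x through y 88, z 84 mm in the box frame; bar at x 0, 20 mm wide, 10 thick, 121 mm long from the axis, ending in a black grip 26 x 34 x 14 mm. Outer (upper) face 8 mm off the pivot plane, 10 at the grip.
- bar_end (a point): End of the clamp bar's black grip, on its outer (upper) face, 121 mm from the pivot.
- solder_reel: Reel of solder standing on its flange, 54 mm across, 30 mm tall, loose; origin under its centre. Leave it.
- flux_bottle: Slim bottle with a pointed nozzle, 32 mm across, 105 mm tall, loose; origin under its centre. Leave it standing.
- cube_charger: White rounded cube, 45 mm, loose; origin under its centre. Leave it.
There are look-alikes about, which are no part of the job. What is meant by the programmer is not green, and is the larger of those in its own colour.

How it is judged:
By the outcome, as a careful person would: the job done as asked, in the order asked, and still so for the second after the job is handed in, with the robot touching nothing.
It also fails if it takes over 64 s, if anything falls off the work surface, if the arm or the gripper's body presses on something with over 40 N, if the wrist force passes 120 N, or if a joint passes its speed limit or range.

## Working session

There is one attempt and no reset: what is moved stays moved. The work goes in short steps, Python scripts to look and compute and a shell command to move; the robot and the scene stay as the last step left them, time stands still between calls to the robot, and variables do not carry over. Pictures are saved under pics/ and viewed, about 8 in all and at most 12, crops included, and the job is handed in when it is done.

```bash
mkdir -p pics; cat > h.py <<'E'
from plant import *
import numpy as np, cv2
from scipy.spatial.transform import Rotation as R
def cloud(name):
    im,d=snapshot(name); p=camera_params(name)
    v,u=np.mgrid[0:480,0:640]
    c=np.stack([(u-p['cx'])/p['fx']*d,(v-p['cy'])/p['fy']*d,d],-1)
    M=cv2.Rodrigues(np.array(p['rvec'],float))[0]
    w=(c-np.array(p['tvec']).ravel())@M
    w[d==0]=np.nan
    return im,w
def save(n,im): cv2.imwrite('pics/'+n,im[:,:,::-1])
E
python3 - <<'E'
from h import *
o=get_obs(); print({k:np.round(v,3).tolist() for k,v in o.items()})
for n in ['scene','top']:
    im,w=cloud(n); save(n+'0.png',im); np.savez('c_'+n,im=im,w=w)
    for t in ['programmer','test_box','box_lid','clamp_bar','solder_reel','flux_bottle','cube_charger']:
        for b in boxes_of(n,t)[:4]:
            x,y=map(int,b['xy']); print(n,t,x,y,round(b['confidence'],2),np.round(w[y,x],3))
E
python3 -c "
import cv2,numpy as np
a=cv2.imread('pics/scene0.png');b=cv2.imread('pics/top0.png')"
```

```text
{'clock': 0.0, 'joint_pos': [-57.462, 20.591, 0.637, -0.02, -70.133, -16.505], 'qvel': [-0.058, -0.034, -0.107, -0.107, -0.031, 0.124], 'tau': [-0.001, -58.272, 29.307, 6.998, 0.007, -0.0], 'tool_pos': [0.186, -0.648, 0.226], 'orientation': [94.476, 89.911, 110.502], 'force': [-0.05, -0.749, 0.295], 'moment': [0.02, -0.058, -0.014], 'opening': 0.087}
scene programmer 390 269 0.73 [ 0.597 -0.243  0.026]
scene programmer 336 264 0.67 [ 0.542 -0.121  0.02 ]
scene programmer 451 382 0.6 [ 0.371 -0.499  0.02 ]
scene test_box 261 215 0.86 [0.594 0.177 0.031]
scene box_lid 272 176 0.75 [0.609 0.139 0.16 ]
scene clamp_bar 222 181 0.89 [0.517 0.235 0.152]
scene solder_reel 353 307 0.6 [ 0.426 -0.246  0.029]
scene solder_reel 390 270 0.54 [ 0.596 -0.244  0.024]
scene flux_bottle 450 279 0.6 [nan nan nan]
scene cube_charger 449 320 0.92 [ 0.495 -0.438  0.046]
top programmer 368 208 0.66 [ 0.606 -0.236  0.031]
top programmer 476 299 0.58 [ 0.385 -0.508  0.03 ]
top programmer 321 229 0.56 [ 0.552 -0.119  0.012]
top test_box 218 226 0.61 [0.553 0.141 0.011]
top box_lid 204 189 0.62 [0.609 0.136 0.184]
top clamp_bar 159 225 0.81 [0.531 0.235 0.163]
top solder_reel 362 274 0.69 [ 0.44  -0.223  0.032]
top flux_bottle 425 201 0.45 [ 0.622 -0.374  0.058]
top cube_charger 441 249 0.56 [ 0.505 -0.416  0.048]
```

View pics/scene0.png

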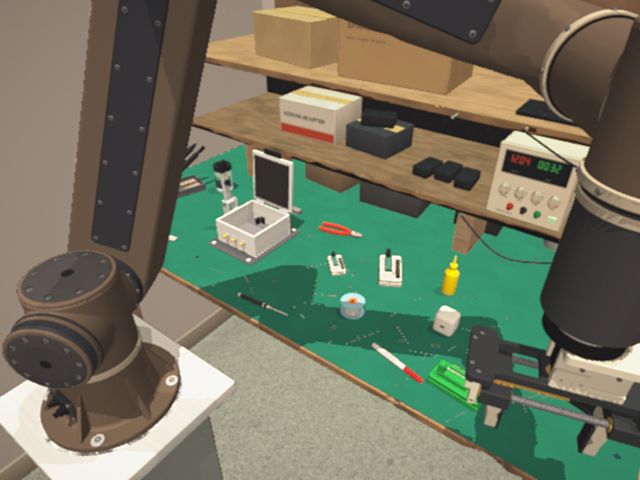

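View pics/top0.png

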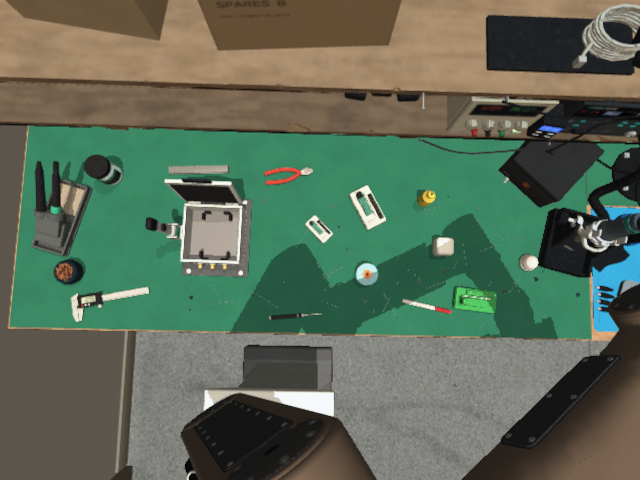

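Three "programmer" candidates in top view: white large (368,208), white small (321,229), green (476,299). The large white one fits, since it is not green and is the larger of its colour. I'll confirm it in a crop and measure it and the box.

```bash
python3 - <<'E'
from h import *
T=np.load('c_top.npz');S=np.load('c_scene.npz')
a=cv2.resize(T['im'][170:250,290:400],None,fx=5,fy=5,interpolation=2)
b=cv2.resize(T['im'][170:285,140:260],None,fx=3.48,fy=3.48,interpolation=2)[:400]
save('crop1.png',np.hstack([cv2.resize(a,(400,400*80//110)),cv2.resize(b,(400,290))]) if 0 else np.hstack([cv2.resize(a,(400,290)),cv2.resize(b,(303,290))]))
P=np.vstack([T['w'].reshape(-1,3),S['w'].reshape(-1,3)])
for n,D in [('top',T),('scene',S)]:
    w=D['w'].reshape(-1,3)
    def sel(x0,x1,y0,y1,z0,z1): 
        return w[(w[:,0]>x0)&(w[:,0]<x1)&(w[:,1]>y0)&(w[:,1]<y1)&(w[:,2]>z0)&(w[:,2]<z1)]
    q=sel(.5,.7,-.31,-.17,.01,.06); print(n,'prog',len(q),cv2.minAreaRect(q[:,:2].astype('f4')*1000),'zmax',q[:,2].max())
    k=q[q[:,2]>.036]; print(' block',len(k),k.mean(0) if len(k) else '')
    q=sel(.42,.7,.03,.24,.06,.072); print(' rim',len(q),cv2.minAreaRect(q[:,:2].astype('f4')*1000))
    q=sel(.42,.75,.0,.24,.1,.25); print(' lid',len(q),q.min(0),q.max(0),q.mean(0))
    q=sel(.4,.7,.2,.36,.09,.3); print(' bar',len(q),q.min(0),q.max(0))
    q=sel(.6,1.2,-.5,.4,.25,1.5); print(' shelf',len(q),q.min(0))
    for nm,r in dict(reel=(.38,.48,-.29,-.19,.015,.05),bot=(.55,.7,-.43,-.32,.02,.15),cube=(.45,.56,-.48,-.36,.03,.07)).items():
        q=sel(*r); print(nm,len(q),q.mean(0).round(3))
E
```

```text
top prog 850 ((611.0377807617188, -236.8125762939453), (103.49724578857422, 54.86103057861328), 28.946889877319336) zmax 0.051861721431344515
 block 31 [ 0.63599984 -0.21271267  0.04580253]
 rim 738 ((529.720458984375, 152.41107177734375), (159.37649536132812, 145.30776977539062), 88.93537139892578)
 lid 1487 [0.51543797 0.07193169 0.10000014] [0.74967841 0.23994525 0.23188498] [0.5977771  0.15291348 0.17203387]
 bar 410 [0.51268661 0.20031333 0.09000183] [0.62250476 0.24851248 0.21619359]
 shelf 48725 [ 0.71807237 -0.4999626   0.25001324]
reel 371 [ 0.44  -0.236  0.031]
bot 183 [ 0.63  -0.378  0.06 ]
cube 314 [ 0.512 -0.426  0.044]
scene prog 631 ((611.32080078125, -234.59173583984375), (107.51063537597656, 52.83665084838867), 28.44127655029297) zmax 0.04928090050793049
 block 30 [ 0.63514947 -0.2122413   0.04386878]
 rim 662 ((532.360107421875, 154.99557495117188), (168.83628845214844, 152.26092529296875), 89.32752227783203)
 lid 1964 [0.51590055 0.00648928 0.10009767] [0.7499886  0.23991293 0.23043679] [0.60156997 0.14951575 0.16228459]
 bar 497 [0.50889174 0.20000296 0.09003688] [0.62165764 0.24961986 0.21468612]
 shelf 24388 [ 0.71685807 -0.49999735  0.25003715]
reel 360 [ 0.439 -0.235  0.03 ]
bot 328 [ 0.626 -0.384  0.053]
cube 370 [ 0.507 -0.428  0.042]
```

View pics/crop1.png

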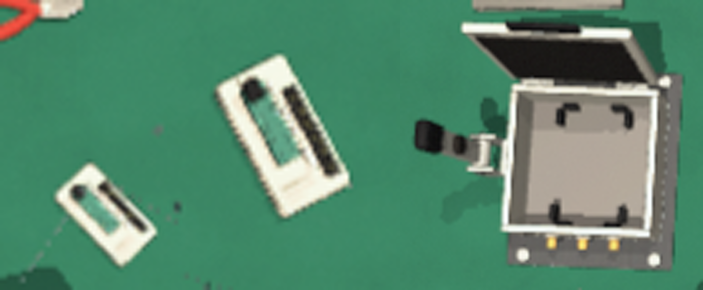

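The crop confirms it: the large white programmer is at top (368,208), with its dark block end toward up-left, so yaw is about 29°. The small white one at (321,229) is a look-alike. Next I'll check the gripper's footprint against the bar and get an exact box pose.

```bash
python3 - <<'E'
from h import *
import plant
print([n for n in dir(plant) if not n.startswith('_')], getattr(plant,'tcp_to_grasp',None))
from scipy.optimize import minimize
T=np.load('c_top.npz');S=np.load('c_scene.npz')
o=get_obs();Rt=R.from_euler('xyz',o['orientation'],degrees=True).as_matrix();print(Rt.round(2).tolist())
for n,D in [('top',T),('scene',S)]:
    w=D['w'].reshape(-1,3)
    l=(w-np.array(o['tool_pos']))@Rt
    for a in np.arange(-.28,.01,.02):
        k=l[(l[:,0]>a)&(l[:,0]<a+.02)&(abs(l[:,1])<.2)&(abs(l[:,2])<.2)]
        if len(k)>5: print(n,round(-a*1000),len(k),(k.min(0)*1000).round()[1:],(k.max(0)*1000).round()[1:])
    q=w[(w[:,0]>.44)&(w[:,0]<.66)&(w[:,1]>.03)&(w[:,1]<.24)&(w[:,2]>.062)&(w[:,2]<.073)][:,:2]*1000
    best=None
    for yaw in np.arange(-6,6.1,.5):
        c,s=np.cos(np.radians(yaw)),np.sin(np.radians(yaw)); L=q@np.array([[c,-s],[s,c]])
        for cx in np.arange(515,570,1.):
            for cy in np.arange(120,170,1.):
                c0=np.array([c*cx+s*cy,-s*cx+c*cy]); m=abs(L-c0).max(1); k=((m>63)&(m<71)).sum()
                if best is None or k>best[0]: best=(k,yaw,cx,cy)
    print(n,'box',len(q),best)
    _,yaw,cx,cy=best
    B=(w-[cx/1000,cy/1000,0])@R.from_euler('z',yaw,degrees=True).as_matrix()*1000
    def show(t,m):
        k=B[m]; print(t,len(k),k.min(0).round() if len(k) else'',k.max(0).round() if len(k) else'')
    for z in range(70,230,15):
        m=(B[:,2]>z)&(B[:,2]<z+15)&(abs(B[:,0])<40)&(B[:,1]>60)&(B[:,1]<160); show(('bar',z),m)
    for z in range(80,230,25):
        m=(B[:,2]>z)&(B[:,2]<z+25)&(abs(B[:,1])<60)&(B[:,0]>40)&(B[:,0]<160); show(('lid',z),m)
E
```

```text
['PlanningError', 'boxes_of', 'camera_params', 'close_job', 'get_obs', 'snapshot', 'tcp_to_grasp'] 0.0188
[[0.0, -0.28, 0.96], [0.0, 0.96, 0.28], [-1.0, -0.0, 0.0]]
top box 725 (np.int64(645), np.float64(-1.0), np.float64(528.0), np.float64(143.0))
('bar', 70) 30 [-30.  64.  70.] [35. 97. 85.]
('bar', 85) 103 [-21.  74.  85.] [18. 97. 99.]
('bar', 100) 25 [-11.  87. 100.] [  7.  94. 114.]
('bar', 115) 21 [-11.  88. 115.] [  8.  96. 130.]
('bar', 130) 15 [-11.  85. 135.] [  7.  97. 145.]
('bar', 145) 47 [-11.  84. 145.] [  8.  99. 159.]
('bar', 160) 25 [-11.  91. 161.] [  8.  94. 174.]
('bar', 175) 31 [-14.  91. 176.] [ 11.  96. 189.]
('bar', 190) 88 [-14.  92. 190.] [ 11. 106. 205.]
('bar', 205) 14 [-12.  95. 205.] [  7. 104. 208.]
('bar', 220) 0  
('lid', 80) 141 [ 72. -60.  81.] [ 75.  60. 105.]
('lid', 105) 152 [ 74. -59. 105.] [ 77.  60. 130.]
('lid', 130) 176 [ 75. -60. 130.] [ 80.  59. 155.]
('lid', 155) 179 [ 78. -60. 155.] [ 81.  60. 180.]
('lid', 180) 235 [ 80. -60. 180.] [ 86.  59. 205.]
('lid', 205) 302 [ 82. -60. 205.] [ 93.  59. 230.]
scene 280 1914 [ -7. -49.] [47.  8.]
[... 707 characters left out ...]
.  87. 100.] [  9. 101. 115.]
('bar', 115) 41 [-12.  89. 115.] [ 12. 100. 130.]
('bar', 130) 34 [-12.  83. 130.] [  8. 101. 145.]
('bar', 145) 48 [-13.  84. 145.] [  8. 105. 160.]
('bar', 160) 39 [-12.  91. 160.] [  9. 105. 175.]
('bar', 175) 51 [-15.  90. 176.] [ 11. 103. 190.]
('bar', 190) 58 [-16.  90. 190.] [ 13. 105. 205.]
('bar', 205) 3 [ -2.  98. 205.] [  8. 101. 206.]
('bar', 220) 0  
('lid', 80) 261 [ 71. -60.  80.] [ 83.  59. 105.]
('lid', 105) 277 [ 71. -60. 105.] [ 83.  60. 130.]
('lid', 130) 281 [ 74. -60. 130.] [ 85.  59. 155.]
('lid', 155) 297 [ 77. -60. 155.] [ 88.  59. 180.]
('lid', 180) 318 [ 78. -60. 180.] [ 89.  60. 205.]
('lid', 205) 242 [ 82. -58. 205.] [ 95.  59. 230.]
```

```bash
python3 - <<'E'
from h import *
for n in ['top','scene']:
    D=np.load(f'c_{n}.npz');w=D['w'];im=D['im'].astype(int).max(2)
    B=(w-[.528,.1435,0])@R.from_euler('z',-1.2,degrees=True).as_matrix()*1000
    m=(abs(B[...,0])<62)&(abs(B[...,1])<60)&(B[...,2]>14)&(B[...,2]<36)&(im<70)
    k=B[m]; print(n,len(k))
    for sx in (1,-1):
        for sy in (1,-1):
            q=k[(k[:,0]*sx>0)&(k[:,1]*sy>0)]
            if len(q): print(sx,sy,len(q),q.min(0).round(),q.max(0).round())
E
python3 -m pendant '[{"claw":0,"linear":[-25,0,0],"twist":0.102},{"claw":0,"linear":[-25,0,0],"twist":0.102},{"claw":0,"linear":[-25,0,0],"twist":0.102},{"claw":0,"linear":[0,20,7.5],"twist":0},{"claw":0,"linear":[0,35.5,13.5],"twist":0},{"claw":0,"linear":[0,35.5,13.5],"twist":0},{"claw":0,"linear":[0,35.5,13.5],"twist":0},{"claw":0,"linear":[0,35.5,13.5],"twist":0},{"claw":0,"linear":[0,35.5,13.5],"twist":0},{"claw":0,"linear":[0,35.5,13.5],"twist":0}]'
```

```text
top 131
1 1 36 [39. 17. 16.] [60. 36. 35.]
1 -1 32 [ 39. -36.  22.] [ 59. -18.  35.]
-1 1 31 [-59.  16.  19.] [-41.  36.  33.]
-1 -1 32 [-59. -38.  15.] [-41. -19.  34.]
scene 34
1 1 34 [41. 18. 14.] [59. 37. 28.]
clock: 1.63
tool_pos: [0.2811, -0.4165, 0.3017]
orientation: [-30.6, 90.0, -32.1]
force: [1.4, 0.4, 1.1]
opening: 0.0264
```

```bash
cat >> h.py <<'E'
BO=np.array([.528,.1435,0]);BR=R.from_euler('z',-1.2,degrees=True).as_matrix()
def st(target=None,frame='box'):
    "print TCP in box frame (mm), tool-y angle; target (mm, box/world frame) -> tool linear"
    o=get_obs();Rt=R.from_euler('xyz',o['orientation'],degrees=True).as_matrix();p=np.array(o['tool_pos'])
    print('t',round(o['clock'],2),'box',((p-BO)@BR*1000).round(1),'yang',round(np.degrees(np.arctan2(Rt[1,1],Rt[0,1])),2),'F',np.round(o['force'],1),'op',round(o['opening']*1000,1))
    if target is not None:
        t=np.array(target,float)/1000
        if frame=='box': t=BO+BR@t
        print('  lin',((t-p)@Rt*1000).round(1))
E
python3 -m pendant '[{"claw":0,"linear":[0,36.4,13.8],"twist":0},{"claw":0,"linear":[0,36.4,13.8],"twist":0},{"claw":0,"linear":[0,36.4,13.8],"twist":0},{"claw":0,"linear":[0,36.4,13.8],"twist":0},{"claw":0,"linear":[0,36.4,13.8],"twist":0},{"claw":0,"linear":[0,36.4,13.8],"twist":0},{"claw":0,"linear":[0,36.4,13.8],"twist":0},{"claw":0,"linear":[0,36.4,13.8],"twist":0},{"claw":0,"linear":[0,36.4,13.8],"twist":0},{"claw":0,"linear":[0,36.4,13.8],"twist":0}]' && python3 -m pendant '[{"claw":0,"linear":[0,36.4,13.8],"twist":0},{"claw":0,"linear":[0,36.4,13.8],"twist":0},{"claw":0,"linear":[0,36.4,13.8],"twist":0},{"claw":0,"linear":[0,36.4,13.8],"twist":0},{"claw":0,"linear":[0,36.4,13.8],"twist":0},{"claw":0,"linear":[0,30,10],"twist":0},{"claw":0,"linear":[0,10,3],"twist":0},{"claw":0,"linear":[0,0,0],"twist":0},{"claw":0,"linear":[0,0,0],"twist":0},{"claw":0,"linear":[0,0,0],"twist":0}]'; python3 -c "
from h import *
st([0,55,165])"
```

```text
clock: 2.47
tool_pos: [0.4286, -0.0559, 0.3022]
orientation: [18.8, 89.9, 17.3]
force: [1.6, -0.2, -0.3]
opening: 0.0003
clock: 3.3
tool_pos: [0.5159, 0.1612, 0.3017]
orientation: [-115.8, 90.0, -117.3]
force: [-0.3, -0.5, -0.2]
opening: 0.0003
t 3.3 box [-12.5  17.4 301.7] yang 88.49 F [-0.3 -0.5 -0.2] op 0.3
  lin [136.7  37.6  12.3]
```

```bash
python3 -m pendant '[{"claw":0,"linear":[0,19,6],"twist":0},{"claw":0,"linear":[34,19,6],"twist":0},{"claw":0,"linear":[35,0,0],"twist":0},{"claw":0,"linear":[35,0,0],"twist":0},{"claw":0,"linear":[33,0,0],"twist":0},{"claw":0,"linear":[0,5,0],"twist":0},{"claw":0,"linear":[0,5,0],"twist":0},{"claw":0,"linear":[0,5,0],"twist":0},{"claw":0,"linear":[0,5,0],"twist":0},{"claw":0,"linear":[0,5,0],"twist":0}]' && python3 -m pendant '[{"claw":0,"linear":[0,5,0],"twist":0},{"claw":0,"linear":[0,5,0],"twist":0},{"claw":0,"linear":[0,4,0],"twist":0},{"claw":0,"linear":[0,2,0],"twist":0},{"claw":0,"linear":[0,0,0],"twist":0},{"claw":0,"linear":[0,0,0],"twist":0},{"claw":0,"linear":[0,0,0],"twist":0},{"claw":0,"linear":[0,0,0],"twist":0},{"claw":0,"linear":[0,0,0],"twist":0},{"claw":0,"linear":[0,0,0],"twist":0}]'; python3 -c "
from h import *
st()
im,w=cloud('top');B=(w-BO)@BR*1000;save('a.png',im)
for z in range(100,210,15):
    k=B[(B[...,2]>z)&(B[...,2]<z+15)&(abs(B[...,0])<12)&(B[...,1]>60)&(B[...,1]<180)]
    print(z,len(k),k[:,1].min().round() if len(k) else '',k[:,1].max().round() if len(k) else '')
"
```

```text
clock: 4.13
tool_pos: [0.5311, 0.2257, 0.167]
orientation: [32.6, 89.8, 31.1]
force: [2.0, -1.4, 1.9]
opening: 0.0002
clock: 4.97
tool_pos: [0.5303, 0.2405, 0.1646]
orientation: [110.6, 90.0, 109.1]
force: [-0.7, 0.1, -0.5]
opening: 0.0004
t 4.97 box [  0.3  97.  164.6] yang 88.49 F [-0.7  0.1 -0.5] op 0.4
100 2 95.0 97.0
115 3 96.0 102.0
130 0  
145 0  
160 0  
175 0  
190 0  
205 0
```

```bash
python3 -m pendant '[{"claw":0,"linear":[0,1,0],"twist":0},{"claw":0,"linear":[0,1,0],"twist":0},{"claw":0,"linear":[0,0.8,0],"twist":0},{"claw":0,"linear":[0,0.5,0],"twist":0},{"claw":0,"linear":[0,0.5,0],"twist":0},{"claw":0,"linear":[0,0.5,0],"twist":0},{"claw":0,"linear":[0,0.5,0],"twist":0},{"claw":0,"linear":[0,0.5,0],"twist":0},{"claw":0,"linear":[0,0.5,0],"twist":0},{"claw":0,"linear":[0,0.5,0],"twist":0}]';python3 -c "
from h import *
st()"
python3 -m pendant '[{"claw":0,"linear":[0,-20,0],"twist":0},{"claw":0,"linear":[-30,-35,0],"twist":0},{"claw":40,"linear":[-30,-35,0],"twist":0},{"claw":87,"linear":[0,-40,0],"twist":-0.11},{"claw":87,"linear":[0,-35,0],"twist":-0.11},{"claw":87,"linear":[0,-40,0],"twist":-0.1},{"claw":87,"linear":[0,-35,0],"twist":-0.1},{"claw":87,"linear":[0,-38,0],"twist":-0.1},{"claw":87,"linear":[0,0,0],"twist":0},{"claw":87,"linear":[0,0,0],"twist":0}]';python3 -c "
from h import *
st([611,-236,40],'world')
im,w=cloud('top');B=(w-BO)@BR*1000;save('b.png',im)
for z in range(85,210,15):
    k=B[(B[...,2]>z)&(B[...,2]<z+15)&(abs(B[...,0])<12)&(B[...,1]>60)&(B[...,1]<180)]
    print(z,len(k),k[:,1].min().round() if len(k) else '',k[:,1].max().round() if len(k) else '')
"
```

```text
clock: 5.85
tool_pos: [0.5305, 0.2469, 0.1646]
orientation: [29.0, 90.0, 27.5]
force: [0.5, -1.0, -0.3]
opening: 0.0001
t 5.85 box [  0.3 103.5 164.6] yang 88.5 F [ 0.5 -1.  -0.3] op 0.1
clock: 6.68
tool_pos: [0.5633, -0.0207, 0.2187]
orientation: [2.6, 90.0, 30.6]
force: [-0.1, -0.7, -0.2]
opening: 0.0483
t 6.68 box [  38.7 -163.5  218.7] yang 118.09 F [-0.1 -0.7 -0.2] op 48.3
  lin [ 178.7 -212.4  -59.4]
85 77 77.0 95.0
100 44 91.0 101.0
115 37 97.0 107.0
130 33 100.0 113.0
145 48 103.0 118.0
160 26 114.0 121.0
175 2 119.0 120.0
190 0  
205 0
```

```bash
python3 -m pendant '[{"claw":87,"linear":[10,-35,-10],"twist":-0.01},{"claw":87,"linear":[10,-35,-10],"twist":0},{"claw":87,"linear":[10,-35,-10],"twist":0},{"claw":87,"linear":[15,-35,-10],"twist":0},{"claw":87,"linear":[15,-35,-10],"twist":0},{"claw":87,"linear":[15,-32,-9],"twist":0},{"claw":87,"linear":[25,-5,0],"twist":0},{"claw":87,"linear":[20,0,0],"twist":0},{"claw":87,"linear":[0,0,0],"twist":0},{"claw":87,"linear":[0,0,0],"twist":0}]';python3 -c "
from h import *
st([611,-236,7],'world')
im,w=cloud('scene');save('c.png',cv2.resize(im[190:370,260:500],None,fx=3.3,fy=3.3))"
```

```text
clock: 7.57
tool_pos: [0.6127, -0.2321, 0.0981]
orientation: [148.7, 89.9, 177.7]
force: [-0.2, 0.2, 0.9]
opening: 0.0868
t 7.57 box [  92.5 -373.8   98.1] yang 118.9 F [-0.2  0.2  0.9] op 86.8
  lin [91.1 -2.7 -3.2]
```

View pics/c.png

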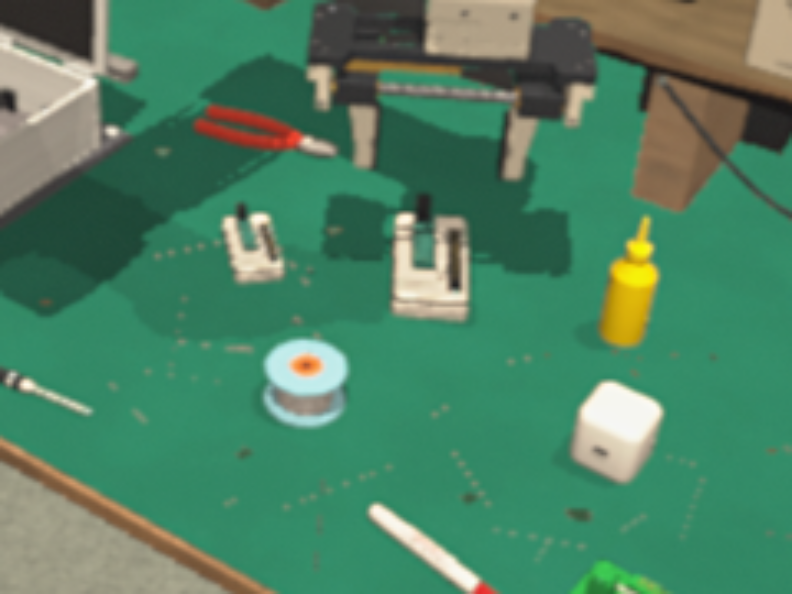

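```bash
python3 -m pendant '[{"claw":87,"linear":[30,-3,-3],"twist":0},{"claw":87,"linear":[30,0,0],"twist":0},{"claw":87,"linear":[20,0,0],"twist":0},{"claw":87,"linear":[11,0,0],"twist":0},{"claw":50,"linear":[0,0,0],"twist":0},{"claw":50,"linear":[0,0,0],"twist":0},{"claw":50,"linear":[0,0,0],"twist":0},{"claw":50,"linear":[0,0,0],"twist":0},{"claw":50,"linear":[0,0,0],"twist":0},{"claw":50,"linear":[0,0,0],"twist":0}]';python3 -m pendant '[{"claw":50,"linear":[0,0,0],"twist":0},{"claw":50,"linear":[-10,0,0],"twist":0},{"claw":50,"linear":[-15,0,0],"twist":0},{"claw":50,"linear":[-25,0,0],"twist":0},{"claw":50,"linear":[-35,0,0],"twist":0},{"claw":50,"linear":[-35,0,0],"twist":0},{"claw":50,"linear":[-35,0,0],"twist":0},{"claw":50,"linear":[-35,0,0],"twist":0},{"claw":50,"linear":[-20,0,0],"twist":0},{"claw":50,"linear":[0,0,0],"twist":0}]';python3 -c "
from h import *
st([0,-2,180])"
```

```text
clock: 8.45
tool_pos: [0.6124, -0.2374, 0.0091]
orientation: [-32.7, 89.9, -3.8]
force: [-1.4, 3.0, 5.4]
opening: 0.0545
clock: 9.28
tool_pos: [0.6139, -0.2383, 0.2247]
orientation: [-43.1, 89.5, -14.3]
force: [0.8, -1.2, 0.0]
opening: 0.0548
t 9.28 box [  93.9 -379.9  224.7] yang 118.89 F [ 0.8 -1.2  0. ] op 54.8
  lin [ 43.1 374.3 107.9]
```

```bash
python3 -m pendant '[{"claw":50,"linear":[0,0,-10],"twist":0.105},{"claw":50,"linear":[0,0,-10],"twist":0.105},{"claw":50,"linear":[0,0,-10],"twist":0.105},{"claw":50,"linear":[0,0,-10],"twist":0.105},{"claw":50,"linear":[0,0,-10],"twist":0.105},{"claw":50,"linear":[0,30,-9],"twist":0},{"claw":50,"linear":[0,38,-9],"twist":0},{"claw":50,"linear":[0,38,-9],"twist":0},{"claw":50,"linear":[0,38,-9],"twist":0},{"claw":50,"linear":[0,30,-9],"twist":0}]';python3 -c "
from h import *
st([0,-2,180])
im,w=cloud('scene');save('d.png',cv2.resize(im[100:280,200:440],None,fx=3.3,fy=3.3))
o=get_obs();Rt=R.from_euler('xyz',o['orientation'],degrees=True).as_matrix()
l=(w-np.array(o['tool_pos']))@Rt*1000
k=l[(abs(l[...,1])<24)&(abs(l[...,2])<70)&(l[...,0]>-42)&(l[...,0]<20)]
print(len(k),k.min(0),k.max(0))
for z in range(-60,60,10):
    q=k[(k[:,2]>=z)&(k[:,2]<z+10)]
    if len(q): print(z,len(q),q.min(0).round(),q.max(0).round())
"
```

```text
clock: 10.12
tool_pos: [0.5218, -0.075, 0.2175]
orientation: [156.6, 90.0, 155.4]
force: [0.2, 0.2, -1.3]
opening: 0.0549
t 10.12 box [  -1.7 -218.6  217.5] yang 88.76 F [ 0.2  0.2 -1.3] op 54.9
  lin [ 37.5 216.6   1.6]
473 [-41.48218425 -23.95522031 -51.68141528] [ 7.86578913 23.98206686 51.26077527]
-60 26 [-11. -24. -52.] [  7.  19. -50.]
-50 140 [-19. -24. -50.] [  8.  23. -40.]
-40 46 [-20. -24. -40.] [ -9.  21. -30.]
-30 45 [-21. -23. -30.] [ -8.  21. -20.]
-20 62 [-33. -23. -20.] [ -9.  24. -10.]
-10 53 [-41. -24. -10.] [-10.  24.  -0.]
0 42 [-41. -23.   0.] [-10.  23.  10.]
10 25 [-22. -12.  10.] [-11.   9.  20.]
20 18 [-29.  -8.  20.] [-11.  11.  29.]
30 15 [-27.  -0.  30.] [-19.   9.  34.]
50 1 [-10. -22.  51.] [-10. -22.  51.]
```

View pics/d.png

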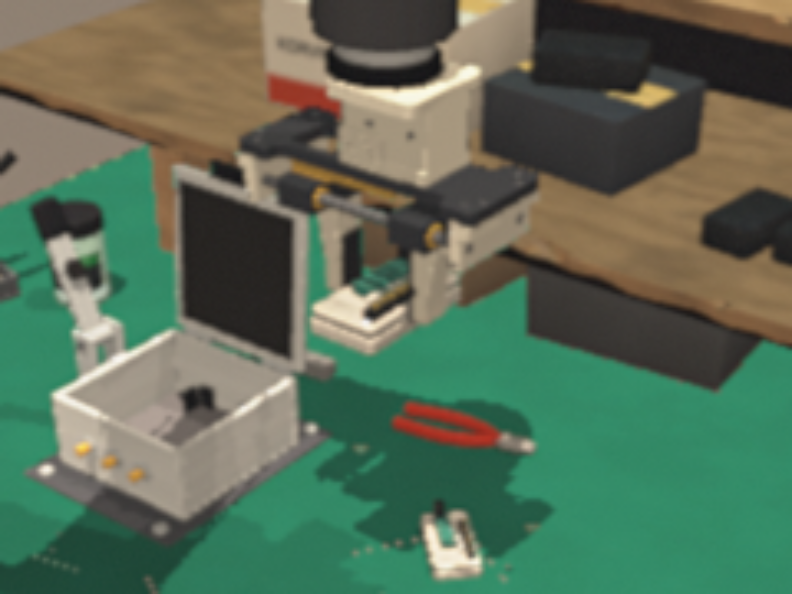

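```bash
python3 -m pendant '[{"claw":50,"linear":[0,36,0.3],"twist":0},{"claw":50,"linear":[0,36,0.3],"twist":0},{"claw":50,"linear":[0,36,0.3],"twist":0},{"claw":50,"linear":[0,36,0.3],"twist":0},{"claw":50,"linear":[10,36,0.3],"twist":0},{"claw":50,"linear":[30,36,0],"twist":0},{"claw":50,"linear":[35,0,0],"twist":0},{"claw":50,"linear":[35,0,0],"twist":0},{"claw":50,"linear":[30,0,0],"twist":0},{"claw":50,"linear":[15,0,0],"twist":0}]';python3 -m pendant '[{"claw":50,"linear":[3,0,0],"twist":0},{"claw":50,"linear":[0,0,0],"twist":0},{"claw":50,"linear":[0,0,0],"twist":0},{"claw":50,"linear":[0,0,0],"twist":0},{"claw":50,"linear":[0,0,0],"twist":0},{"claw":50,"linear":[0,0,0],"twist":0},{"claw":50,"linear":[0,0,0],"twist":0},{"claw":50,"linear":[0,0,0],"twist":0},{"claw":50,"linear":[0,0,0],"twist":0},{"claw":50,"linear":[0,0,0],"twist":0}]';python3 -c "
from h import *
st([0,-2,40])
im,w=cloud('scene')
im2,w2=cloud('top')
save('e.png',np.hstack([cv2.resize(im[140:270,190:310],(400,433)),cv2.resize(im2[160:290,140:260],(400,433))]))
for n,w in(('s',w),('t',w2)):
  B=(w-BO)@BR*1000
  k=B[(abs(B[...,0])<65)&(abs(B[...,1])<26)&(B[...,2]>45)&(B[...,2]<100)]
  print(n,len(k),k.min(0).round(1) if len(k) else '',k.max(0).round(1) if len(k) else '')
"
```

```text
clock: 11.0
tool_pos: [0.5264, 0.134, 0.0621]
orientation: [-152.8, 89.7, -154.0]
force: [-0.7, 0.0, -1.5]
opening: 0.0544
clock: 11.83
tool_pos: [0.5291, 0.1352, 0.0633]
orientation: [35.3, 90.0, 34.1]
force: [0.4, 0.3, -1.8]
opening: 0.0545
t 11.83 box [ 1.3 -8.3 63.3] yang 88.79 F [ 0.4  0.3 -1.8] op 54.5
  lin [23.3  6.3 -1.3]
s 330 [-64.9 -25.9  55. ] [64.6 26.  99.7]
t 189 [-65.  -25.9  46.5] [64.8 15.5 83.3]
```

View pics/e.png

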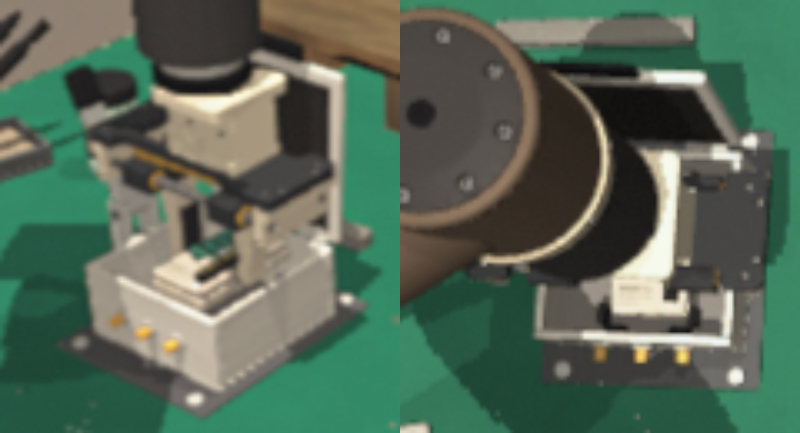

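```bash
python3 -m pendant '[{"claw":50,"linear":[0,3.3,-0.7],"twist":0},{"claw":50,"linear":[0,3,-0.6],"twist":0},{"claw":50,"linear":[0,0,0],"twist":0},{"claw":50,"linear":[5,0,0],"twist":0},{"claw":50,"linear":[5,0,0],"twist":0},{"claw":50,"linear":[5,0,0],"twist":0},{"claw":50,"linear":[5,0,0],"twist":0},{"claw":50,"linear":[0,0,0],"twist":0},{"claw":50,"linear":[0,0,0],"twist":0},{"claw":50,"linear":[0,0,0],"twist":0}]';python3 -c "
from h import *
st([0,-1.5,37])"
```

```text
clock: 12.77
tool_pos: [0.528, 0.1414, 0.0431]
orientation: [-120.3, 90.0, -121.5]
force: [-0.4, 0.1, -1.9]
opening: 0.0549
t 12.77 box [ 0.  -2.1 43.1] yang 88.78 F [-0.4  0.1 -1.9] op 54.9
  lin [ 6.1  0.6 -0. ]
```

Position is good and there's no contact. I'll lower it slowly, watching the force.

```bash
python3 -m pendant '[{"claw":50,"linear":[1,0,0],"twist":0},{"claw":50,"linear":[1,0,0],"twist":0},{"claw":50,"linear":[1,0,0],"twist":0},{"claw":50,"linear":[1,0,0],"twist":0},{"claw":50,"linear":[0,0,0],"twist":0},{"claw":50,"linear":[0,0,0],"twist":0},{"claw":50,"linear":[0,0,0],"twist":0},{"claw":50,"linear":[0,0,0],"twist":0},{"claw":50,"linear":[0,0,0],"twist":0},{"claw":50,"linear":[0,0,0],"twist":0}]';python3 -c "
from h import *
st()
im,w=cloud('scene');save('f.png',cv2.resize(im[140:270,190:310],(720,780))[:600])"
```

```text
clock: 13.6
tool_pos: [0.5279, 0.1415, 0.0391]
orientation: [105.6, 90.0, 104.3]
force: [-0.1, -0.5, -1.0]
opening: 0.0544
t 13.6 box [-0.  -2.  39.1] yang 88.78 F [-0.1 -0.5 -1. ] op 54.4
```

View pics/f.png

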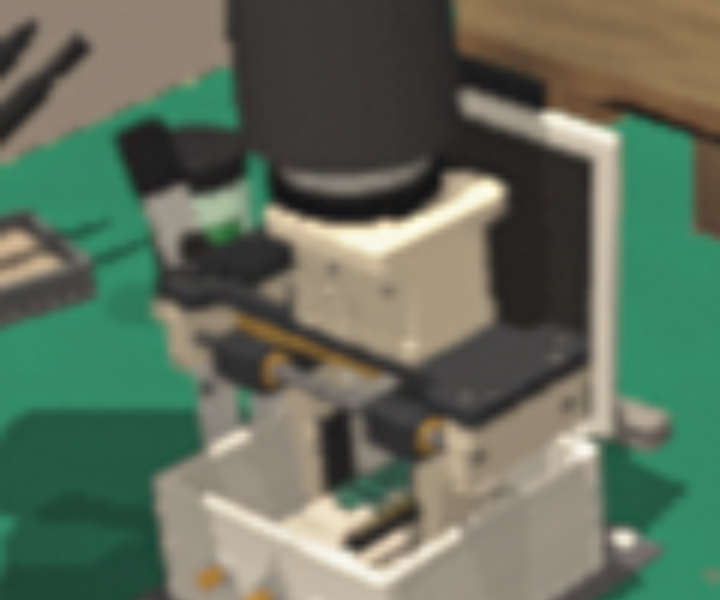

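```bash
python3 -m pendant '[{"claw":50,"linear":[0.5,0,0],"twist":0},{"claw":50,"linear":[0.5,0,0],"twist":0},{"claw":50,"linear":[0.5,0,0],"twist":0},{"claw":50,"linear":[0.5,0,0],"twist":0},{"claw":50,"linear":[0,0,0],"twist":0},{"claw":50,"linear":[0,0,0],"twist":0},{"claw":50,"linear":[0,0,0],"twist":0},{"claw":50,"linear":[0,0,0],"twist":0},{"claw":50,"linear":[0,0,0],"twist":0},{"claw":50,"linear":[0,0,0],"twist":0}]';python3 -c "
from h import *
st()"
```

```text
clock: 14.48
tool_pos: [0.5281, 0.1415, 0.0386]
orientation: [0.4, 90.0, -0.8]
force: [-4.7, -0.2, 14.8]
opening: 0.0545
t 14.48 box [ 0.1 -2.  38.6] yang 88.82 F [-4.7 -0.2 14.8] op 54.5
```

```bash
python3 -c "
from h import *
st();o=get_obs();print(np.round(o['moment'],2),o['force'])
im,w=cloud('top');save('g.png',cv2.resize(im[160:290,140:260],(480,520)))
B=(w-BO)@BR*1000;m=im.astype(int).max(2)
k=B[(B[...,0]<-35)&(B[...,0]>-60)&(abs(B[...,1])<45)&(B[...,2]>33)&(B[...,2]<62)];print(len(k),k.min(0).round(1),k.max(0).round(1))
k=B[(B[...,0]<-30)&(B[...,0]>-62)&(abs(B[...,1])<50)&(B[...,2]>14)&(B[...,2]<34)&(m<80)];print(len(k),k.min(0).round(1),k.max(0).round(1))
"
```

```text
t 14.48 box [ 0.1 -2.  38.6] yang 88.82 F [-4.7 -0.2 14.8] op 54.5
[-0.42  2.06 -0.14] [-4.72255065 -0.18878196 14.80992832]
172 [-59.1 -36.3  33.2] [-35.2  29.   61. ]
63 [-59.  -37.5  15.8] [-40.8  35.9  33.6]
```

View pics/g.png

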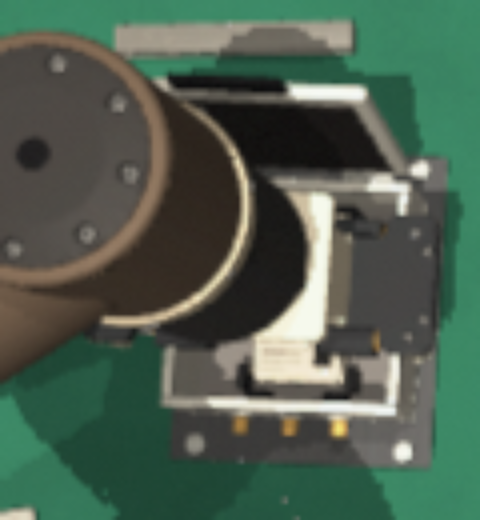

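```bash
python3 -m pendant '[{"claw":50,"linear":[-1.3,0,0],"twist":0},{"claw":50,"linear":[-1.3,0,0],"twist":0},{"claw":50,"linear":[0,0.8,0.4],"twist":0},{"claw":50,"linear":[0,0.7,0.4],"twist":0},{"claw":50,"linear":[0,0,0],"twist":0},{"claw":50,"linear":[0.6,0,0],"twist":0},{"claw":50,"linear":[0.6,0,0],"twist":0},{"claw":50,"linear":[0.6,0,0],"twist":0},{"claw":50,"linear":[0,0,0],"twist":0},{"claw":50,"linear":[0,0,0],"twist":0}]';python3 -c "
from h import *
st();print(np.round(get_obs()['moment'],2))"
```

```text
clock: 15.37
tool_pos: [0.5287, 0.143, 0.0378]
orientation: [-153.8, 90.0, -155.0]
force: [-0.2, 0.3, -2.0]
opening: 0.0545
t 15.37 box [ 0.7 -0.5 37.8] yang 88.79 F [-0.2  0.3 -2. ] op 54.5
[ 0.16 -0.01  0.01]
```

```bash
python3 -m pendant '[{"claw":50,"linear":[0.4,0,0],"twist":0},{"claw":50,"linear":[0.4,0,0],"twist":0},{"claw":50,"linear":[0.4,0,0],"twist":0},{"claw":50,"linear":[0.4,0,0],"twist":0},{"claw":50,"linear":[0,0,0],"twist":0},{"claw":50,"linear":[0,0,0],"twist":0},{"claw":50,"linear":[0,0,0],"twist":0},{"claw":50,"linear":[0,0,0],"twist":0},{"claw":50,"linear":[0,0,0],"twist":0},{"claw":50,"linear":[0,0,0],"twist":0}]';python3 -c "
from h import *
st();print(np.round(get_obs()['moment'],2))"
```

```text
clock: 16.2
tool_pos: [0.5288, 0.143, 0.0363]
orientation: [43.4, 90.0, 42.2]
force: [0.1, 0.5, -1.5]
opening: 0.0547
t 16.2 box [ 0.8 -0.5 36.3] yang 88.78 F [ 0.1  0.5 -1.5] op 54.7
[ 0.14 -0.1   0.01]
```

```bash
python3 -m pendant '[{"claw":50,"linear":[0.5,0,0],"twist":0},{"claw":50,"linear":[0.5,0,0],"twist":0},{"claw":50,"linear":[0.5,0,0],"twist":0},{"claw":50,"linear":[0.5,0,0],"twist":0},{"claw":50,"linear":[0,0,0],"twist":0},{"claw":50,"linear":[0,0,0],"twist":0},{"claw":50,"linear":[0,0,0],"twist":0},{"claw":50,"linear":[0,0,0],"twist":0},{"claw":50,"linear":[0,0,0],"twist":0},{"claw":50,"linear":[0,0,0],"twist":0}]';python3 -c "
from h import *
st();print(np.round(get_obs()['moment'],2))"
```

```text
clock: 17.03
tool_pos: [0.5287, 0.143, 0.0343]
orientation: [121.3, 90.0, 120.0]
force: [0.4, 0.4, -1.6]
opening: 0.0546
t 17.03 box [ 0.8 -0.5 34.3] yang 88.78 F [ 0.4  0.4 -1.6] op 54.6
[ 0.23 -0.03  0.08]
```

```bash
python3 -m pendant '[{"claw":50,"linear":[0.5,0,0],"twist":0},{"claw":50,"linear":[0.5,0,0],"twist":0},{"claw":50,"linear":[0.5,0,0],"twist":0},{"claw":50,"linear":[0.5,0,0],"twist":0},{"claw":50,"linear":[0.5,0,0],"twist":0},{"claw":50,"linear":[0,0,0],"twist":0},{"claw":50,"linear":[0,0,0],"twist":0},{"claw":50,"linear":[0,0,0],"twist":0},{"claw":50,"linear":[0,0,0],"twist":0},{"claw":50,"linear":[0,0,0],"twist":0}]';python3 -c "
from h import *
st();print(np.round(get_obs()['moment'],2))"
```

```text
clock: 17.87
tool_pos: [0.5288, 0.143, 0.0318]
orientation: [37.9, 90.0, 36.7]
force: [0.9, 1.3, -2.6]
opening: 0.0544
t 17.87 box [ 0.8 -0.5 31.8] yang 88.79 F [ 0.9  1.3 -2.6] op 54.4
[ 0.32 -0.12  0.03]
```

```bash
python3 -m pendant '[{"claw":50,"linear":[0.5,0,0],"twist":0},{"claw":50,"linear":[0.5,0,0],"twist":0},{"claw":50,"linear":[0.5,0,0],"twist":0},{"claw":50,"linear":[0,0,0],"twist":0},{"claw":50,"linear":[0,0,0],"twist":0},{"claw":50,"linear":[0,0,0],"twist":0}, {"claw":50,"linear":[0,0,0],"twist":0},{"claw":50,"linear":[0,0,0],"twist":0},{"claw":50,"linear":[0,0,0],"twist":0},{"claw":50,"linear":[0,0,0],"twist":0}]';python3 -c "
from h import *
st();print(np.round(get_obs()['moment'],2))"
```

```text
clock: 18.7
tool_pos: [0.5288, 0.143, 0.0303]
orientation: [18.2, 90.0, 16.9]
force: [-0.3, 1.9, -1.3]
opening: 0.0549
t 18.7 box [ 0.8 -0.5 30.3] yang 88.79 F [-0.3  1.9 -1.3] op 54.9
[ 0.37 -0.05  0.08]
```

```bash
python3 -m pendant '[{"claw":50,"linear":[0.5,0.3,0],"twist":0},{"claw":50,"linear":[0.5,0.3,0],"twist":0},{"claw":50,"linear":[0.5,0,0],"twist":0},{"claw":50,"linear":[0.5,0,0],"twist":0},{"claw":50,"linear":[0,0,0],"twist":0},{"claw":50,"linear":[0,0,0],"twist":0}, {"claw":50,"linear":[0,0,0],"twist":0},{"claw":50,"linear":[0,0,0],"twist":0},{"claw":50,"linear":[0,0,0],"twist":0},{"claw":50,"linear":[0,0,0],"twist":0}]';python3 -c "
from h import *
st();print(np.round(get_obs()['moment'],2))"
```

```text
clock: 19.53
tool_pos: [0.5287, 0.1435, 0.0284]
orientation: [-153.5, 90.0, -154.7]
force: [-1.1, -0.5, 2.0]
opening: 0.0541
t 19.53 box [ 0.7  0.  28.4] yang 88.78 F [-1.1 -0.5  2. ] op 54.1
[-0.03  0.33  0.09]
```

```bash
python3 -m pendant '[{"claw":66,"linear":[0,0,0],"twist":0},{"claw":66,"linear":[0,0,0],"twist":0},{"claw":66,"linear":[0,0,0],"twist":0},{"claw":66,"linear":[-5,0,0],"twist":0},{"claw":66,"linear":[-15,0,0],"twist":0},{"claw":66,"linear":[-30,0,0],"twist":0}, {"claw":66,"linear":[-35,0,0],"twist":0},{"claw":66,"linear":[-38,0,0],"twist":0},{"claw":66,"linear":[-38,0,0],"twist":0},{"claw":66,"linear":[-38,0,0],"twist":0}]';python3 -m pendant '[{"claw":0,"linear":[-35,-20,0],"twist":0},{"claw":0,"linear":[0,-38,0],"twist":0},{"claw":0,"linear":[0,-38,0],"twist":0},{"claw":0,"linear":[0,-38,0],"twist":0},{"claw":0,"linear":[0,-38,0],"twist":0},{"claw":0,"linear":[0,-38,0],"twist":0}, {"claw":0,"linear":[0,0,0],"twist":0},{"claw":0,"linear":[0,0,0],"twist":0},{"claw":0,"linear":[0,0,0],"twist":0},{"claw":0,"linear":[0,0,0],"twist":0}]';python3 -c "
from h import *
st()
im,w=cloud('top');save('i.png',cv2.resize(im[160:290,140:260],(480,520)))
B=(w-BO)@BR*1000
m=(abs(B[...,0])<60)&(abs(B[...,1])<60)&(im.astype(int).min(2)>170)&(B[...,2]<60)
k=B[m];print(len(k))
for x in range(-60,60,15):
  for y in (-30,-15,0,15):
    q=k[(k[:,0]>x)&(k[:,0]<x+15)&(k[:,1]>y)&(k[:,1]<y+15)]
    if len(q): print(x,y,len(q),np.median(q[:,2]).round(1))
B2=B[(B[...,0]>40)&(B[...,0]<140)&(abs(B[...,1])<30)&(B[...,2]>190)];print('lidtop',B2.max(0).round(),B2.min(0).round())
"
```

```text
clock: 20.37
tool_pos: [0.5284, 0.1433, 0.2296]
orientation: [39.1, 90.0, 37.9]
force: [0.4, 0.4, -1.0]
opening: 0.0657
clock: 21.2
tool_pos: [0.5244, -0.0657, 0.2624]
orientation: [54.9, 90.0, 53.7]
force: [-1.2, 1.0, 0.9]
opening: 0.0052
t 21.2 box [   0.7 -209.3  262.4] yang 88.82 F [-1.2  1.   0.9] op 5.2
21
-60 -30 1 29.6
-60 15 4 28.5
-45 -30 2 30.4
-45 15 10 28.5
-30 -15 2 33.9
-30 15 2 28.4Traceback (most recent call last):
  File "<string>", line 12, in <module>
    B2=B[(B[...,0]>40)&(B[...,0]<140)&(abs(B[...,1])<30)&(B[...,2]>190)];print('lidtop',B2.max(0).round(),B2.min(0).round())
                                                                                        ~~~~~~^^^
    return umr_maximum(a, axis, None, out, keepdims, initial, where)
ValueError: zero-size array to reduction operation maximum which has no identity
```

View pics/i.png

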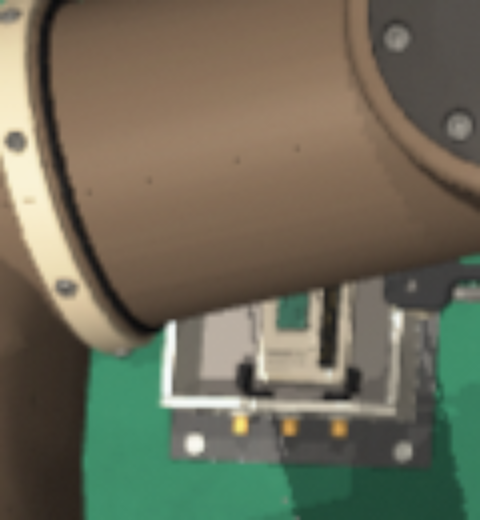

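```bash
python3 -c "
from h import *
for n in ('scene',):
  im,w=cloud(n);B=(w-BO)@BR*1000
  k=B[(abs(B[...,0])<58)&(abs(B[...,1])<34)&(B[...,2]>12)&(B[...,2]<110)]
  for x in range(-60,60,10):
    q=k[(k[:,0]>x)&(k[:,0]<x+10)]
    if len(q): print(x,len(q),q.min(0).round(),q.max(0).round())
  q=B[(B[...,0]>50)&(B[...,0]<150)&(abs(B[...,1])<68)&(B[...,2]>80)&(B[...,2]<235)]
  for z in range(80,240,20):
    r=q[(q[:,2]>z)&(q[:,2]<z+20)]; print('lid',z,len(r),np.median(r[:,0]).round(1) if len(r) else '')
"
```

```text
-30 23 [-30. -22.  28.] [-20.  21.  40.]
-20 44 [-20. -24.  28.] [-10.  25.  41.]
-10 31 [-10. -24.  28.] [-0. 13. 42.]
0 30 [  0. -24.  31.] [10. 13. 43.]
10 33 [ 11. -23.  28.] [20. 14. 41.]
20 33 [ 20. -22.  29.] [30. 13. 55.]
30 50 [ 30. -22.  29.] [40. 14. 59.]
40 20 [ 40. -17.  28.] [49. 15. 56.]
50 6 [ 51. -17.  26.] [56.  3. 31.]
lid 80 240 75.2
lid 100 253 76.7
lid 120 251 78.5
lid 140 270 80.0
lid 160 274 81.5
lid 180 282 83.3
lid 200 274 86.7
lid 220 72 88.8
```

Programmer is flat on the floor: tops read about 28–29 mm at both ends and the block about 58 mm. Next I'll check clearance behind the lid.

```bash
python3 -c "
from h import *
D=[np.load('c_top.npz')['w'].reshape(-1,3),np.load('c_scene.npz')['w'].reshape(-1,3)]
w=np.vstack(D)
for z0,z1 in [(.1,.2),(.2,.25),(.25,.3),(.3,.36),(.36,.45),(.45,.6),(.6,.9)]:
    k=w[(w[:,2]>z0)&(w[:,2]<z1)&(w[:,1]>-.02)&(w[:,1]<.3)&(w[:,0]>.64)]
    print(z0,len(k),np.percentile(k[:,0],[0,1,10]).round(3) if len(k) else '')
st([112,-10,262])"
```

```text
0.1 9404 [0.748 0.751 0.755]
0.2 2243 [0.859 0.864 0.869]
0.25 1830 [0.859 0.864 0.87 ]
0.3 0 
0.36 16883 [0.743 0.747 0.751]
0.45 6071 [0.805 0.808 0.81 ]
0.6 0 
t 21.3 box [   0.8 -208.9  262.4] yang 88.87 F [-1.4 -0.  -0.7] op 1.4
  lin [  0.4 198.8 111.4]
```

```bash
python3 -m pendant '[{"claw":0,"linear":[0,20,20],"twist":0},{"claw":0,"linear":[0,32,20],"twist":0},{"claw":0,"linear":[0,32,20],"twist":0},{"claw":0,"linear":[0,32,20],"twist":0},{"claw":0,"linear":[0,32,18],"twist":0},{"claw":0,"linear":[0,32,14],"twist":0},{"claw":0,"linear":[0,18,0],"twist":0},{"claw":0,"linear":[0,0,0],"twist":0},{"claw":0,"linear":[0,0,0],"twist":0},{"claw":0,"linear":[0,0,0],"twist":0}]';python3 -c "
from h import *
st([112,-10,190])"
```

```text
clock: 22.13
tool_pos: [0.6401, 0.1298, 0.2622]
orientation: [-141.4, 90.0, -142.5]
force: [-0.3, -0.8, -0.0]
opening: 0.0004
t 22.13 box [112.4 -11.4 262.2] yang 88.87 F [-0.3 -0.8 -0. ] op 0.4
  lin [72.2  1.4 -0.3]
```

```bash
python3 -m pendant '[{"claw":0,"linear":[30,0,0],"twist":0},{"claw":0,"linear":[30,0,0],"twist":0},{"claw":0,"linear":[13,0,0],"twist":0},{"claw":0,"linear":[0,0,-10],"twist":0},{"claw":0,"linear":[1,0,-10],"twist":0},{"claw":0,"linear":[0,0,-10],"twist":0},{"claw":0,"linear":[1,0,-10],"twist":0},{"claw":0,"linear":[1,0,-11],"twist":0},{"claw":0,"linear":[0,0,0],"twist":0},{"claw":0,"linear":[0,0,0],"twist":0}]';python3 -c "
from h import *
st([31,-10,176])"
```

```text
clock: 22.97
tool_pos: [0.5891, 0.1305, 0.188]
orientation: [32.5, 89.9, 31.3]
force: [-0.4, 0.0, 0.9]
opening: 0.0003
t 22.97 box [ 61.3 -11.7 188. ] yang 88.83 F [-0.4  0.   0.9] op 0.3
  lin [ 11.9   1.7 -30.3]
```

```bash
python3 -m pendant '[{"claw":0,"linear":[3,0,-10],"twist":0},{"claw":0,"linear":[4,0,-10],"twist":0},{"claw":0,"linear":[5,0,-10],"twist":0},{"claw":0,"linear":[5,0,-9],"twist":0},{"claw":0,"linear":[6,0,-9],"twist":0},{"claw":0,"linear":[6,0,-8],"twist":0},{"claw":0,"linear":[7,0,-8],"twist":0},{"claw":0,"linear":[8,0,-7],"twist":0},{"claw":0,"linear":[8,0,-6],"twist":0},{"claw":0,"linear":[0,0,0],"twist":0}]';python3 -c "
from h import *
st([-16,-10,135])"
```

```text
clock: 23.8
tool_pos: [0.5107, 0.1315, 0.1327]
orientation: [-160.9, 89.8, -162.2]
force: [-0.0, 0.4, -0.0]
opening: 0.0006
t 23.8 box [-17.1 -12.4 132.7] yang 88.77 F [-0.   0.4 -0. ] op 0.6
  lin [-2.3  2.4  1.1]
```

```bash
python3 -m pendant '[{"claw":0,"linear":[8,0,-5],"twist":0},{"claw":0,"linear":[9,0,-5],"twist":0},{"claw":0,"linear":[9,0,-4],"twist":0},{"claw":0,"linear":[9,0,-3],"twist":0},{"claw":0,"linear":[8,0,-2],"twist":0},{"claw":0,"linear":[6,0,-1],"twist":0},{"claw":0,"linear":[3,0,0],"twist":0},{"claw":0,"linear":[2,0,0],"twist":0},{"claw":0,"linear":[1,0,0],"twist":0},{"claw":0,"linear":[0,0,0],"twist":0}]';python3 -c "
from h import *
st([-36,-10,76])
im,w=cloud('scene');B=(w-BO)@BR*1000
k=B[(abs(B[...,0])<70)&(B[...,1]>-65)&(B[...,1]<-40)&(B[...,2]>60)&(B[...,2]<230)]
for x in range(-70,70,20):
  q=k[(k[:,0]>x)&(k[:,0]<x+20)]
  if len(q): print(x,len(q),np.median(q[:,2]).round(1),q[:,2].max().round(1))"
```

```text
clock: 24.63
tool_pos: [0.4925, 0.1322, 0.0792]
orientation: [-144.4, 90.0, -145.6]
force: [-0.1, -0.2, 0.4]
opening: 0.0003
t 24.63 box [-35.2 -12.   79.2] yang 88.78 F [-0.1 -0.2  0.4] op 0.3
  lin [ 3.2  2.  -0.8]
-70 305 183.5 229.7
-50 157 195.1 229.1
-30 129 196.7 229.9
-10 41 78.2 80.4
10 38 77.2 80.7
30 38 77.0 79.3
50 41 78.0 81.0
```

```bash
python3 -m pendant '[{"claw":0,"linear":[1,0,0],"twist":0},{"claw":0,"linear":[1,0,0],"twist":0},{"claw":0,"linear":[0.7,0,0],"twist":0},{"claw":0,"linear":[0.5,0,0],"twist":0},{"claw":0,"linear":[0.5,0,0],"twist":0},{"claw":0,"linear":[0,0,0],"twist":0},{"claw":0,"linear":[0,0,0],"twist":0},{"claw":0,"linear":[0,0,0],"twist":0},{"claw":0,"linear":[0,0,0],"twist":0},{"claw":0,"linear":[0,0,0],"twist":0}]';python3 -c "
from h import *
st()"
```

```text
clock: 25.52
tool_pos: [0.4927, 0.1325, 0.0763]
orientation: [24.2, 90.0, 23.0]
force: [-1.9, 0.4, 6.6]
opening: 0.0003
t 25.52 box [-35.  -11.8  76.3] yang 88.8 F [-1.9  0.4  6.6] op 0.3
```

```bash
python3 -m pendant '[{"claw":0,"linear":[0.8,0,0],"twist":0},{"claw":0,"linear":[0,0,0],"twist":0},{"claw":0,"linear":[0,0,0],"twist":0},{"claw":0,"linear":[-20,0,0],"twist":0},{"claw":0,"linear":[-35,0,0],"twist":0},{"claw":0,"linear":[-35,0,0],"twist":0},{"claw":0,"linear":[-35,0,0],"twist":0},{"claw":0,"linear":[-35,0,0],"twist":0},{"claw":0,"linear":[-35,0,0],"twist":0},{"claw":0,"linear":[0,0,0],"twist":0}]';python3 -c "
from h import *
st([0,180,270])
for n in('scene','top'):
  im,w=cloud(n);B=(w-BO)@BR*1000
  k=B[(abs(B[...,0])<66)&(abs(B[...,1])<60)&(B[...,2]>60)&(B[...,2]<120)]
  for x in range(-70,70,20):
    q=k[(k[:,0]>x)&(k[:,0]<x+20)]
    if len(q): print(x,len(q),np.median(q[:,2]).round(1))
  k=B[(abs(B[...,0])<14)&(B[...,1]>80)&(B[...,1]<170)&(B[...,2]>100)&(B[...,2]<215)]
  if len(k): print('bar',len(k),k.min(0).round(),k.max(0).round())"
```

```text
clock: 26.35
tool_pos: [0.4955, 0.1333, 0.2773]
orientation: [24.7, 89.4, 23.6]
force: [2.2, -0.1, 1.3]
opening: 0.0005
t 26.35 box [-32.3 -10.9 277.3] yang 88.83 F [ 2.2 -0.1  1.3] op 0.5
  lin [  8.5 190.8  32.3]
-70 157 76.0
-50 180 76.2
-30 177 76.2
-10 179 76.3
10 165 76.3
30 168 76.4
50 128 77.3
bar 322 [-14.  94. 100.] [ 12. 141. 198.]
-70 260 76.2
-50 46 76.1
-30 32 76.4
-10 26 76.5
10 29 76.7
30 98 76.1
50 229 76.7
```

Lid is flat at 76 mm, so it's shut. Next, the clamp bar from its outer side.

```bash
python3 -m pendant '[{"claw":0,"linear":[0,20,5.5],"twist":0},{"claw":0,"linear":[0,35,5.5],"twist":0},{"claw":0,"linear":[0,35,5.5],"twist":0},{"claw":0,"linear":[0,35,5.5],"twist":0},{"claw":0,"linear":[0,35,5.5],"twist":0},{"claw":0,"linear":[0,35,4.5],"twist":0},{"claw":0,"linear":[0,0,0],"twist":0},{"claw":0,"linear":[0,0,0],"twist":0},{"claw":0,"linear":[0,0,0],"twist":0},{"claw":0,"linear":[0,0,0],"twist":0}]';python3 -c "
from h import *
st([0,182,184])"
```

```text
clock: 27.28
tool_pos: [0.5283, 0.3256, 0.2691]
orientation: [-133.0, 89.9, -134.2]
force: [-0.2, -0.5, 0.2]
opening: 0.0002
t 27.28 box [ -3.5 182.1 269.1] yang 88.76 F [-0.2 -0.5  0.2] op 0.2
  lin [85.1 -0.   3.6]
```

```bash
python3 -m pendant '[{"claw":0,"linear":[30,0,3.5],"twist":0},{"claw":0,"linear":[35,0,0],"twist":0},{"claw":0,"linear":[20,0,0],"twist":0},{"claw":0,"linear":[0,-10,0],"twist":0},{"claw":0,"linear":[0,-10,0],"twist":0},{"claw":0,"linear":[0,-11,0],"twist":0},{"claw":0,"linear":[0,-11,0],"twist":0},{"claw":0,"linear":[0,-11,0],"twist":0},{"claw":0,"linear":[0,-10,0],"twist":0},{"claw":0,"linear":[0,0,0],"twist":0}]';python3 -m pendant '[{"claw":0,"linear":[0,-9,0],"twist":0},{"claw":0,"linear":[1,-9,0],"twist":0},{"claw":0,"linear":[1,-9,0],"twist":0},{"claw":0,"linear":[2,-9,0],"twist":0},{"claw":0,"linear":[2,-8,0],"twist":0},{"claw":0,"linear":[3,-8,0],"twist":0},{"claw":0,"linear":[4,-8,0],"twist":0},{"claw":0,"linear":[5,-8,0],"twist":0},{"claw":0,"linear":[5,-7,0],"twist":0},{"claw":0,"linear":[0,0,0],"twist":0}]';python3 -c "
from h import *
st([0,45,162])
im,w=cloud('scene');save('j.png',cv2.resize(im[100:270,170:310],(480,583)))"
```

```text
clock: 28.12
tool_pos: [0.5308, 0.2615, 0.1859]
orientation: [42.8, 89.9, 41.5]
force: [0.3, -0.1, -0.2]
opening: 0.0005
clock: 28.95
tool_pos: [0.5283, 0.1867, 0.1603]
orientation: [-148.1, 89.8, -149.4]
force: [0.0, -0.2, -1.0]
opening: 0.0004
t 28.95 box [ -0.6  43.2 160.3] yang 88.72 F [ 0.  -0.2 -1. ] op 0.4
  lin [-1.7  1.8  0.6]
```

View pics/j.png

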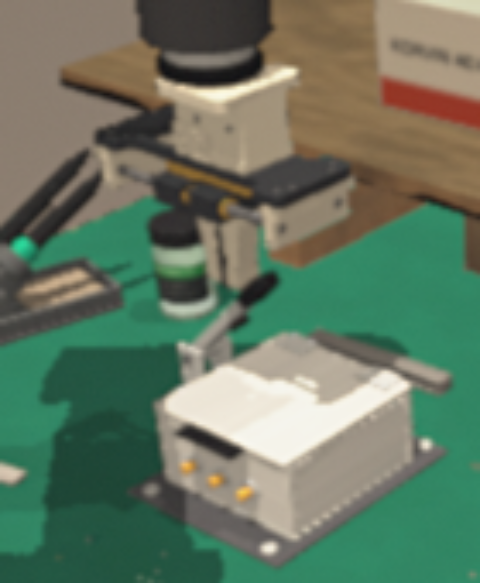

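The bar follows at about 45° (grip at (262,290) in the crop). Continuing the arc down.

```bash
python3 -m pendant '[{"claw":0,"linear":[8,-8,0],"twist":0},{"claw":0,"linear":[9,-7,0],"twist":0},{"claw":0,"linear":[9,-6,0],"twist":0},{"claw":0,"linear":[9,-5,0],"twist":0},{"claw":0,"linear":[9,-4,0],"twist":0},{"claw":0,"linear":[8,-3,0],"twist":0},{"claw":0,"linear":[7,-2,0],"twist":0},{"claw":0,"linear":[4,0,0],"twist":0},{"claw":0,"linear":[2,0,0],"twist":0},{"claw":0,"linear":[0,0,0],"twist":0}]';python3 -m pendant '[{"claw":0,"linear":[0.6,0,0],"twist":0},{"claw":0,"linear":[0.6,0,0],"twist":0},{"claw":0,"linear":[0.6,0,0],"twist":0},{"claw":0,"linear":[0,0,0],"twist":0},{"claw":0,"linear":[0,0,0],"twist":0},{"claw":0,"linear":[0,0,0],"twist":0},{"claw":0,"linear":[0,0,0],"twist":0},{"claw":0,"linear":[0,0,0],"twist":0},{"claw":0,"linear":[0,0,0],"twist":0},{"claw":0,"linear":[0,0,0],"twist":0}]';python3 -c "
from h import *
st()"
```

```text
clock: 29.83
tool_pos: [0.5281, 0.1534, 0.0961]
orientation: [-147.0, 89.9, -148.3]
force: [-0.1, 0.5, -0.8]
opening: 0.0004
clock: 30.67
tool_pos: [0.5286, 0.1537, 0.0951]
orientation: [36.2, 90.0, 35.0]
force: [-0.3, 0.9, 1.2]
opening: 0.0004
t 30.67 box [ 0.4 10.2 95.1] yang 88.79 F [-0.3  0.9  1.2] op 0.4
```

```bash
python3 -m pendant '[{"claw":0,"linear":[0.5,0,0],"twist":0},{"claw":0,"linear":[0.5,0,0],"twist":0},{"claw":0,"linear":[0.5,0,0],"twist":0},{"claw":0,"linear":[0,0,0],"twist":0},{"claw":0,"linear":[0,0,0],"twist":0},{"claw":0,"linear":[0,0,0],"twist":0},{"claw":0,"linear":[0,0,0],"twist":0},{"claw":0,"linear":[0,0,0],"twist":0},{"claw":0,"linear":[0,0,0],"twist":0},{"claw":0,"linear":[0,0,0],"twist":0}]';python3 -c "
from h import *
st()"
```

```text
clock: 31.5
tool_pos: [0.5287, 0.1536, 0.094]
orientation: [11.6, 90.0, 10.4]
force: [-0.3, 0.5, 5.4]
opening: 0.0002
t 31.5 box [ 0.5 10.1 94. ] yang 88.8 F [-0.3  0.5  5.4] op 0.2
```

```bash
python3 -m pendant '[{"claw":0,"linear":[0.5,0,0],"twist":0},{"claw":0,"linear":[0.5,0,0],"twist":0},{"claw":0,"linear":[0,0,0],"twist":0},{"claw":0,"linear":[0,0,0],"twist":0},{"claw":0,"linear":[-15,0,0],"twist":0},{"claw":0,"linear":[-30,0,0],"twist":0},{"claw":0,"linear":[-35,0,0],"twist":0},{"claw":0,"linear":[-35,0,0],"twist":0},{"claw":0,"linear":[-35,0,0],"twist":0},{"claw":0,"linear":[0,-20,0],"twist":0}]';python3 -m pendant '[{"claw":0,"linear":[0,-35,0],"twist":0},{"claw":0,"linear":[0,-38,0],"twist":0},{"claw":0,"linear":[0,-38,0],"twist":0},{"claw":0,"linear":[0,-38,0],"twist":0},{"claw":0,"linear":[0,-38,0],"twist":0},{"claw":0,"linear":[0,-38,0],"twist":0},{"claw":0,"linear":[0,-20,0],"twist":0},{"claw":0,"linear":[0,0,0],"twist":0},{"claw":0,"linear":[0,0,0],"twist":0},{"claw":0,"linear":[0,0,0],"twist":0}]';python3 -c "
from h import *
st()
for n in('scene','top'):
  im,w=cloud(n);B=(w-BO)@BR*1000;save('k_'+n+'.png',im)
  for y in range(-45,90,15):
    q=B[(abs(B[...,0])<8)&(B[...,1]>y)&(B[...,1]<y+15)&(B[...,2]>60)&(B[...,2]<120)]
    if len(q): print(n,'bar',y,len(q),np.median(q[:,2]).round(1))
  q=B[(abs(abs(B[...,0])-45)<15)&(abs(B[...,1])<60)&(B[...,2]>60)&(B[...,2]<120)];print('lid',len(q),np.median(q[:,2]) if len(q) else '')
  for t in ['solder_reel','flux_bottle','cube_charger']:
    for b in boxes_of(n,t)[:1]:
      x,y=map(int,b['xy']);print(t,x,y,round(b['confidence'],2),np.round(w[y,x],3))
a=cv2.imread('pics/k_scene.png');cv2.imwrite('pics/k.png',cv2.resize(a[150:330,180:480],(800,480)))
"
```

```text
clock: 32.33
tool_pos: [0.5314, 0.1361, 0.2497]
orientation: [22.9, 89.4, 21.8]
force: [1.9, -0.5, 1.3]
opening: 0.0006
clock: 33.17
tool_pos: [0.5226, -0.1113, 0.2422]
orientation: [170.3, 90.0, 169.0]
force: [0.1, 0.2, 0.9]
opening: 0.0002
t 33.17 box [-1.000e-01 -2.548e+02  2.422e+02] yang 88.75 F [0.1 0.2 0.9] op 0.2
scene bar -45 21 76.7
scene bar -30 41 91.1
scene bar -15 20 94.7
scene bar 0 24 91.6
scene bar 15 23 91.1
scene bar 30 29 91.3
scene bar 45 29 90.6
scene bar 60 17 91.9
scene bar 75 17 92.2
lid 535 76.19300374442682
solder_reel 351 305 0.57 [ 0.429 -0.239  0.029]
flux_bottle 448 280 0.75 [ 0.619 -0.382  0.044]
cube_charger 450 319 0.76 [ 0.501 -0.438  0.044]
top bar -45 6 75.7
lid 437 76.22988103987652
solder_reel 363 273 0.59 [ 0.442 -0.226  0.031]
flux_bottle 429 198 0.61 [ 0.627 -0.38   0.071]
cube_charger 441 246 0.56 [ 0.513 -0.417  0.043]
```

View pics/k.png

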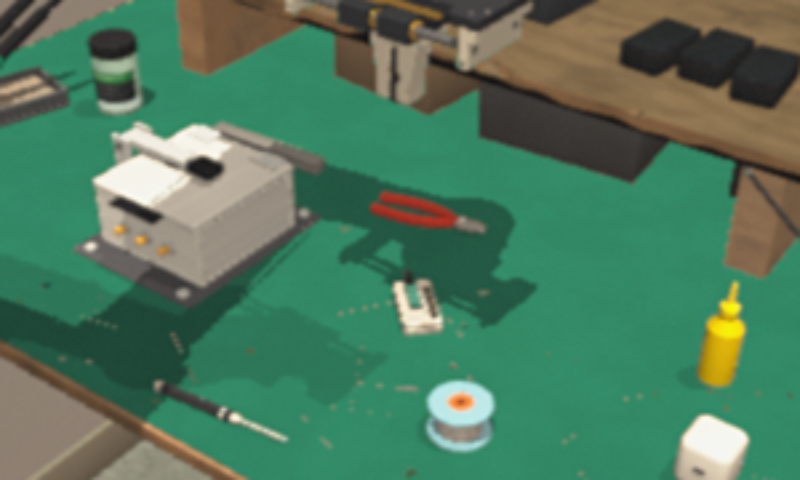

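The lid is shut, the bar lies level across it at about 91–92 mm (flat is 92), and the reel, bottle and charger are where they were. I'm handing the job in.

```bash
python3 -c "
from plant import *
print(close_job())"
```

```text
the job is handed in; nothing more can be done
None
```

The chip programmer is in the test box between its posts, the lid is shut and the clamp bar lies flat across it. I handed the job in at about 33 s.

**What I did:**
- I pushed the clamp bar further outward first, to make room for the gripper.
- I gripped the larger white programmer across its 55 mm sides and lowered it between the posts with its long side from hinge to front. It dropped the last ~9 mm (estimated) when I released it.
- I then pushed the lid shut and swung the bar over it.

**Last checks:**
- **Programmer:** before the lid was shut, its top read 28–30 mm from end to end and the black block about 59 mm. Lying flat on the floor should give 29 and 58 mm. I could not see it again once the lid was shut.
- **Lid:** its outer face reads 76.2 mm in both cameras; shut is 76.
- **Clamp bar:** it reads level at 91–92 mm in the scene camera; flat is 92. The top camera's view of it was blocked by the arm.
- **Reel, bottle and charger:** they stand upright, and their measured positions are unchanged to within about 10 mm, roughly the detectors' scatter. The arm went nowhere near them.

**Contact on the way:** on the first try the programmer caught on a front post at about 15 N. I lifted it, shifted it about 1.5 mm and it went in freely. No force reading passed about 15 N, though readings came only at the end of each move.

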